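# Rack the telescope eyepieces by height

## Robot

A 6-joint arm with a two-finger parallel gripper is mounted at the origin on the work surface. World frame = base frame: x ahead of the robot, y to its left, z up, the work surface at z = 0. Lengths are in m, angles in rad, forces in N, time in s.
With the tool pointing down it reaches from about 0.325 to 0.85 m from the base axis. Payload 15.5 kg.
Tool frame: the origin (TCP) lies at the very end of the fingers, on their centre line; the grasp point (between the pads) lies 19 mm behind it; z points along the fingers, y is the direction in which the jaws open and shut (so a half turn about z gives the same grasp; the last joint's range is limited). The gripper opens to 91 mm and grips with 3 to 60 N. Pads are 32 mm wide; open, the fingers measure 118 mm over their backs; the gripper's body (76 mm by 178 mm) begins 60 mm behind the grasp point.
Start: joints at [1.04, 0.494, 1.345, -0, 1.302, -0.096], TCP at [0.264, 0.567, 0.214] pointing down, gripper open.
Joint ranges: [-2.91, 2.91], [-0.82, 2.16], [0.22, 2.67], [-1.22, 4.37], [0.12, 2.79], [-3.08, 3.08]. Speed limits (rad/s): [1.89, 1.89, 2.57, 3.01, 3.01, 3.01].

## Interface

Orientations are given as a rotation vector (axis times angle).
In Python, from bench import env gives the robot as it stands.
- The arm moves only by the shell command python3 -m handwheel 'ROWS' [FORCE]. ROWS is JSON, a list of rows, each an object with "translation": the shift along the tool's x, y, z in mm, a list of three; "spin": the turn about the tool's z in degrees; "fingers": the finger opening in mm, from 0 to 91.2. In form: [{"translation": [tx, ty, tz], "spin": spin, "fingers": fingers}, ...]. A call has 1 to 20 rows; each row shifts and turns the commanded pose from where the row before left it, along the tool's axes as they then stand; what a row does not reach is not made up. A row lasts 1/12 s, in which the tool goes at most 41.7 mm and 7.16 degrees, less where a joint would pass 70% of its speed; a pose out of reach is approached as far as the arm can. A call is refused whole if a number of a shift passes 41.7 or a number of a turn 7.16, either way. A call with a gripper value outside its range is refused whole. The fingers move at their own pace and stop on an object; FORCE is the grip in N (left out, the last holds). Time passes only in rows, so rows that do not move let the fingers close. It gives the time, the measured TCP pose, the force and the opening at its end, in the units of the state.
- env.observe(): the state, without advancing time (a new reading comes with each control period).
- env.read_camera(name): name is "scene" or "top" or "wrist"; returns a dict with "color" (480x640x3 uint8, red, green, blue), "range_z" (480x640 float32, m along the optical axis (not along the pixel's ray), 0 where there is no reading), "intrinsics" (3x3 intrinsics, pixels), "k1" (the pictures are not rectified: a ray, as slopes to the right and down, at radius r is drawn at 1 + k1 r^2 times it, then the intrinsics apply), "R" (3x3) and "t" (3): a world point X has camera coordinates R X + t; the wrist camera has in their place "mount" (4x4, takes a point from camera to tool coordinates, whose origin is the TCP and whose axes are the flange's). Camera axes: x right, y down, z forward; pixel columns grow to the right and rows downward; lengths in m; the calibration is good to about 2 mm. A picture is of the moment at which its call begins: read the wrist's pose just before it.
- env.job_done(): hands the job in, once; it reports no verdict.
The state is a dict: "t": time; "joint_positions": joint angles; "qvel": joint speeds; "effort": joint torques, N m; "position": TCP position; "tcp_rot": TCP orientation; "ft_force": force on the tool from outside, world axes, zero at the start; "moment": the same for the moment, N m; "grip_width": finger opening in m.
Only numpy, scipy, OpenCV 4.12 (cv2) and the standard library are available. Lean on these libraries where they do the work, as an engineer would, in place of code of your own. Each camera call takes 0.05 s, during which the arm holds its last target. There are 200 camera calls.

## Task

Stand the four telescope eyepieces upright in the wells of the wooden rack, one to a well and in order of height: the tallest in the well at the telescope's end of the rack, stepping down to the shortest at the far end. They are glass: set each one fully down into its well before letting go, never drop one or knock one over, and leave them all standing there.

Things in the scene. Friction and masses are not known exactly. Their poses are not given: they have to be found in the camera images.
- ep_a_mid (a point): Loose black telescope eyepiece, the tallest and widest, with a thin blue ring round the top of its black part; 114 mm tall in all. Standing upright: a round foot (barrel cap) 36 mm across and 11 mm high, a bright barrel 32 mm across up to 18 mm, then a straight cylindrical body 50 mm across up to 103 mm (grip here, from above), and a narrower rubber eyecup on top. Point: its centre, half-way up, 57 mm above its foot; z along its axis, upwards. About 260 g.
- ep_b_mid (a point): Loose black telescope eyepiece, the second tallest, with a thin green ring round the top of its black part; 96 mm tall in all. Standing upright: a round foot (barrel cap) 36 mm across and 11 mm high, a bright barrel 32 mm across up to 18 mm, then a straight cylindrical body 46 mm across up to 85 mm (grip here, from above), and a narrower rubber eyecup on top. Point: its centre, half-way up, 48 mm above its foot; z along its axis, upwards. About 190 g.
- ep_c_mid (a point): Loose black telescope eyepiece, the third tallest, with a thin orange ring round the top of its black part; 79 mm tall in all. Standing upright: a round foot (barrel cap) 36 mm across and 11 mm high, a bright barrel 32 mm across up to 18 mm, then a straight cylindrical body 42 mm across up to 68 mm (grip here, from above), and a narrower rubber eyecup on top. Point: its centre, half-way up, 39.5 mm above its foot; z along its axis, upwards. About 140 g.
- ep_d_mid (a point): Loose black telescope eyepiece, the shortest and slimmest, with a thin red ring round the top of its black part; 62 mm tall in all. Standing upright: a round foot (barrel cap) 36 mm across and 11 mm high, a bright barrel 32 mm across up to 18 mm, then a straight cylindrical body 38 mm across up to 51 mm (grip here, from above), and a narrower rubber eyecup on top. Point: its centre, half-way up, 31 mm above its foot; z along its axis, upwards. About 100 g.
- well1_floor (a point): Well 1 of four in the fixed beech eyepiece rack, one straight row at 78 mm spacing, 1 to 4 from the robot's right to its left: a round dark-felted recess 52 mm across, 8 mm deep, for one eyepiece foot. Rack 84 mm deep, its top 24 mm above the desk, an end cheek 30 mm high at each end of the row. Point: centre of the well's floor, 16 mm above the desk; y along the row, x across it, z up.
- well2_floor (a point): Well 2 of four in the fixed beech eyepiece rack, one straight row at 78 mm spacing, 1 to 4 from the robot's right to its left: a round dark-felted recess 52 mm across, 8 mm deep, for one eyepiece foot. Rack 84 mm deep, its top 24 mm above the desk, an end cheek 30 mm high at each end of the row. Point: centre of the well's floor, 16 mm above the desk; y along the row, x across it, z up.
- well3_floor (a point): Well 3 of four in the fixed beech eyepiece rack, one straight row at 78 mm spacing, 1 to 4 from the robot's right to its left: a round dark-felted recess 52 mm across, 8 mm deep, for one eyepiece foot. Rack 84 mm deep, its top 24 mm above the desk, an end cheek 30 mm high at each end of the row. Point: centre of the well's floor, 16 mm above the desk; y along the row, x across it, z up.
- well4_floor (a point): Well 4 of four in the fixed beech eyepiece rack, one straight row at 78 mm spacing, 1 to 4 from the robot's right to its left: a round dark-felted recess 52 mm across, 8 mm deep, for one eyepiece foot. Rack 84 mm deep, its top 24 mm above the desk, an end cheek 30 mm high at each end of the row. Point: centre of the well's floor, 16 mm above the desk; y along the row, x across it, z up.
- telescope: Brass telescope on a three-legged table stand, about 0.36 m tall and 0.36 m long, standing on the desk beyond one end of the rack, left or right (a dark blue star globe stands beyond the other end). Fixed. Origin: on the desk, under the middle of the stand; feet 112 mm out from it.

How it is judged:
At the end, for the whole second after the job is handed in: Each eyepiece stands upright (within 0.08 rad) with its foot on the floor of its own well (centre within 11 mm of the well's centre, not more than 4 mm high), tallest to shortest from the telescope's end of the row, released and at rest (((world y of telescope above 0 m and horizontal distance between ep_a_mid and well4_floor below 0.011 m and z of ep_a_mid in the frame of well4_floor below 0.061 m and horizontal distance between ep_b_mid and well3_floor below 0.011 m and z of ep_b_mid in the frame of well3_floor below 0.052 m and horizontal distance between ep_c_mid and well2_floor below 0.011 m and z of ep_c_mid in the frame of well2_floor below 0.0435 m and horizontal distance between ep_d_mid and well1_floor below 0.011 m and z of ep_d_mid in the frame of well1_floor below 0.035 m) or (world y of telescope below 0 m and horizontal distance between ep_a_mid and well1_floor below 0.011 m and z of ep_a_mid in the frame of well1_floor below 0.061 m and horizontal distance between ep_b_mid and well2_floor below 0.011 m and z of ep_b_mid in the frame of well2_floor below 0.052 m and horizontal distance between ep_c_mid and well3_floor below 0.011 m and z of ep_c_mid in the frame of well3_floor below 0.0435 m and horizontal distance between ep_d_mid and well4_floor below 0.011 m and z of ep_d_mid in the frame of well4_floor below 0.035 m)) and angle between each of ep_a_mid, ep_b_mid, ep_c_mid, ep_d_mid's own z axis and vertical below 0.08 rad and linear speed of each of ep_a, ep_b, ep_c, ep_d below 0.02 m/s and angular speed of each of ep_a, ep_b, ep_c, ep_d below 0.2 rad/s and contact force between each of ep_a, ep_b, ep_c, ep_d and the fingers below 0.05 N); the robot touches nothing.
It fails at once if an eyepiece is dropped: let go in the air more than 25 mm above the floor of a well ((contact force between ep_a and anything else below 0.001 N and height (world z) of ep_a_mid above 0.098 m) or (contact force between ep_b and anything else below 0.001 N and height (world z) of ep_b_mid above 0.089 m) or (contact force between ep_c and anything else below 0.001 N and height (world z) of ep_c_mid above 0.0805 m) or (contact force between ep_d and anything else below 0.001 N and height (world z) of ep_d_mid above 0.072 m)).
It fails at once if an eyepiece is knocked over (leans more than 40 degrees) (angle between any of ep_a_mid, ep_b_mid, ep_c_mid, ep_d_mid's own z axis and vertical above 0.7 rad).
It also fails if it takes over 102 s, if anything falls off the work surface, if the arm or the gripper's body presses on something with over 40 N, if the wrist force passes 120 N, or if a joint passes its speed limit or range.

## Working session

There is one attempt and no reset: what is moved stays moved. The work goes in short steps, Python scripts to look and compute and a shell command to move; the robot and the scene stay as the last step left them, time stands still between calls to the robot, and variables do not carry over. Pictures are saved under pics/ and viewed, about 12 in all and at most 16, crops included, and the job is handed in when it is done.

```bash
ls; mkdir -p pics; python3 - <<'E'
from bench import env
import cv2,pickle
o=env.observe(); print(o)
d={}
for n in("scene","top","wrist"):
    c=env.read_camera(n); d[n]=c
    cv2.imwrite(f"pics/{n}0.png",c["color"][:,:,::-1])
    print(n,c["intrinsics"],c["k1"],c.get("R"),c.get("t"),c.get("mount"))
pickle.dump((o,d),open("s0.pkl","wb"))
E
```

```text
pics
{'t': 0.0, 'joint_positions': array([ 1.03952617e+00,  4.94185474e-01,  1.34608836e+00, -4.91578992e-05,
        1.30250846e+00, -9.55186512e-02]), 'qvel': array([-8.38744987e-06,  5.03636527e-04, -1.83342267e-03, -4.62932238e-04,
        1.52368496e-03, -1.73258889e-04]), 'effort': array([-8.84176679e-04, -8.78832722e+01, -3.81854331e+01,  7.07299286e-02,
        5.34234848e-02, -1.78040395e-04]), 'position': array([0.26364631, 0.56627198, 0.21335133]), 'tcp_rot': array([-6.78984693e-01, -3.06701156e+00,  1.80042700e-03]), 'ft_force': array([0.71234691, 0.27146843, 0.35817727]), 'moment': array([-0.02307362,  0.01015655, -0.02272837]), 'grip_width': 0.09098979891637428}
scene [[456.80064968   0.         321.60097924]
 [  0.         456.80064968 240.64997357]
 [  0.           0.           1.        ]] -0.028699354903930902 [[-0.05992911  0.99805051  0.01742633]
 [ 0.56094952  0.048113   -0.82645071]
 [-0.82567799 -0.03975316 -0.56273932]] [ 0.03656312 -0.26080254  1.59963731] None
top [[457.28020923   0.         316.97569379]
 [  0.         457.28020923 234.02220913]
 [  0.           0.           1.        ]] -0.07681015942926206 [[ 0.01876367 -0.99981936 -0.00302886]
 [-0.99179584 -0.01822979 -0.12652547]
 [ 0.1264474   0.00537809 -0.99195874]] [-0.00405021  0.52899259  1.24033373] None
wrist [[342.87901945   0.         321.10538737]
 [  0.         342.87901945 232.13508595]
 [  0.           0.           1.        ]] -0.060066143373778046 None None [[ 8.75113851e-04 -9.69279461e-01 -2.45960486e-01  6.93945657e-02]
 [ 9.99999602e-01  8.91440907e-04  4.49590129e-05  1.12020278e-03]
 [ 1.75681390e-04 -2.45960427e-01  9.69279855e-01 -1.71212407e-01]
 [ 0.00000000e+00  0.00000000e+00  0.00000000e+00  1.00000000e+00]]
```

View pics/top0.png

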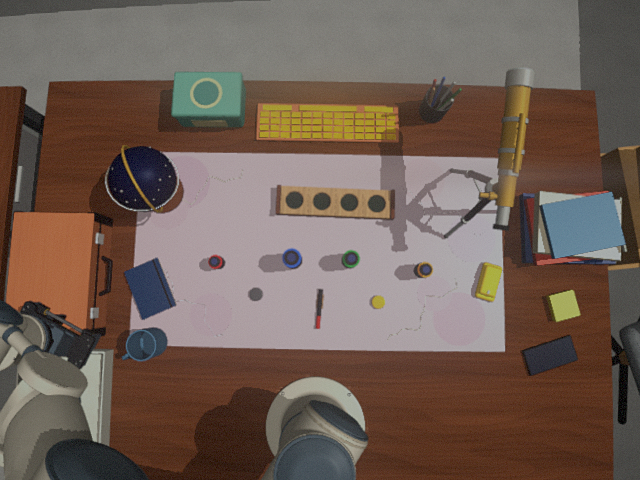

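View pics/scene0.png

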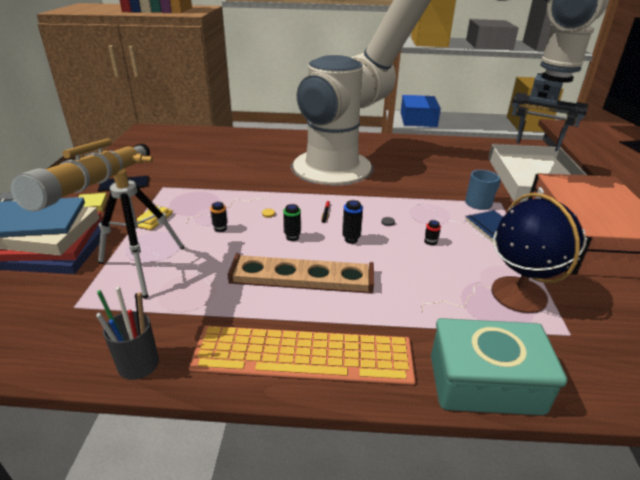

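The top view shows the rack's wells in a row from about (295,200) to (377,203), left to right in the image. The eyepieces all stand upright: red (216,262), blue (291,259), green (350,259), orange (424,269). The telescope is on the image's right, so y<0, which means A goes to well 1, B to 2, C to 3 and D to 4. Next I'll measure positions from depth.

```bash
cat > h.py <<'E'
import numpy as np, cv2
from scipy.spatial.transform import Rotation as Ro
def world(c,o=None):
    "world xyz image"
    K=c["intrinsics"];k=c["k1"];v,u=np.mgrid[0:480,0:640]
    x=(u-K[0,2])/K[0,0];y=(v-K[1,2])/K[1,1]
    sx,sy=x.copy(),y.copy()
    for _ in range(8):
        f=1+k*(sx**2+sy**2); sx,sy=x/f,y/f
    z=c["range_z"]; P=np.stack([sx*z,sy*z,z],-1)
    if "R" in c and c["R"] is not None: return (P-c["t"])@c["R"]
    M=c["mount"]; P=P@M[:3,:3].T+M[:3,3]
    return P@Ro.from_rotvec(o["tcp_rot"]).as_matrix().T+o["position"]
E
python3 - <<'E'
import pickle,numpy as np,cv2
from h import *
o,d=pickle.load(open("s0.pkl","rb"))
c=d["top"];W=world(c)
zd=np.median(W[300:340,330:360,2][c["range_z"][300:340,330:360]>0]);print("desk z",zd)
for n,(u,v),h in[("d",(216,262),.062),("a",(291,259),.114),("b",(350,259),.096),("c",(424,269),.079)]:
    w=W[v-25:v+25,u-25:u+25].reshape(-1,3)
    top=w[w[:,2]>h-.02]; print(n,len(top),top.mean(0).round(4),((top.max(0)+top.min(0))/2).round(4),np.ptp(top,axis=0).round(4))
# wells: dark pixels in rack, depth ~.016
g=c["color"].max(2); sub=(g[180:225,270:400]<55).astype(np.uint8)
nn,l,s,ce=cv2.connectedComponentsWithStats(sub)
for i in range(1,nn):
    if s[i,4]>80:
        u,v=ce[i]+[270,180]; print("well px",(u,v),s[i],W[int(round(v)),int(round(u))].round(4))
r=W[180:225,270:400].reshape(-1,3); m=(r[:,2]>.019)&(r[:,2]<.027)
print("rack",r[m].mean(0).round(4),r[m].min(0),r[m].max(0), cv2.minAreaRect((r[m][:,:2]*1000).astype(np.float32)))
cv2.imwrite("pics/crop.png",cv2.resize(c["color"][170:290,190:450,::-1],None,fx=3,fy=3,interpolation=cv2.INTER_CUBIC))
E
```

```text
desk z 0.0006631402278340851
d 175 [0.4433 0.2687 0.1143] [0.4171 0.1513 0.6698] [0.0985 0.3048 1.255 ]
a 291 [0.4538 0.0699 0.1344] [0.4236 0.0475 0.6957] [0.1115 0.0971 1.2032]
b 241 [ 0.4539 -0.0794  0.1466] [ 0.4233 -0.0541  0.6875] [0.1108 0.1061 1.2195]
c 208 [ 0.4332 -0.279   0.0978] [ 0.411  -0.154   0.6783] [0.0862 0.3059 1.238 ]
rack [ 0.6227 -0.0453  0.0233] [ 0.57713374 -0.21152088  0.01900031] [0.66726686 0.12213292 0.0269838 ] ((622.8731079101562, -44.4642333984375), (335.0033874511719, 83.16875457763672), 88.52644348144531)
```

View pics/crop.png

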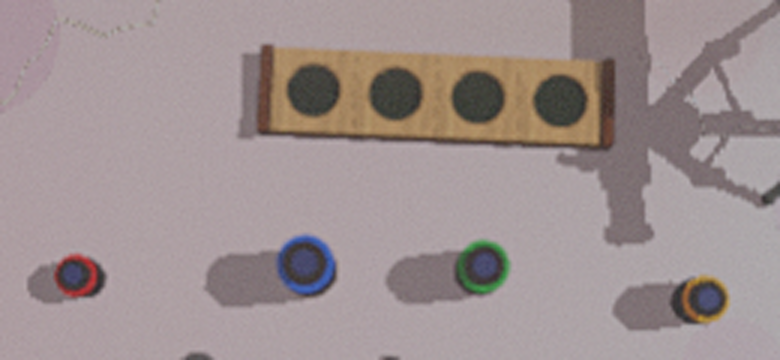

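The enlarged crop shows the wells at crop pixels (313,90), (395,94), (478,97) and (560,100), left to right. The rings are at red (78,276), blue (306,265), green (482,267) and orange (701,299). The depth has outliers, so I'll filter it and intersect the rays with known heights.

```bash
cat >> h.py <<'E'
def hit(c,u,v,z,o=None):
    "world point of pixel ray at height z"
    cc=dict(c); cc["range_z"]=np.ones((480,640)); 
    K=c["intrinsics"]; p=cv2.undistortPoints(np.array([[[u,v]]],float),K,np.array([c["k1"],0,0,0,0.]))[0,0]
    r=np.array([p[0],p[1],1.])
    if c.get("R") is not None: C=-c["R"].T@c["t"]; D=c["R"].T@r
    else:
        M=c["mount"];R=Ro.from_rotvec(o["tcp_rot"]).as_matrix(); C=R@M[:3,3]+o["position"]; D=R@M[:3,:3]@r
    return C+D*(z-C[2])/D[2]
E
python3 - <<'E'
import pickle,numpy as np,cv2
from h import *
o,d=pickle.load(open("s0.pkl","rb"))
c=d["top"];W=world(c)
px=lambda X,Y:(190+(X+.5)/3-.5,170+(Y+.5)/3-.5)
for n,X,Y,z in[("w4",313,90,.016),("w3",395,94,.016),("w2",478,97,.016),("w1",560,100,.016)]:
    print(n,hit(c,*px(X,Y),z).round(4),"rim",hit(c,*px(X,Y),.024).round(4))
for n,X,Y,h in[("d",78,276,.062),("a",306,265,.114),("b",482,267,.096),("c",701,299,.079)]:
    u,v=px(X,Y);u0,v0=int(u),int(v)
    w=W[v0-16:v0+16,u0-16:u0+16].reshape(-1,3); t=w[(w[:,2]>h-.016)&(w[:,2]<h+.01)]
    print(n,"ring",hit(c,u,v,h-.011).round(4),"depth",len(t),np.median(t,0).round(4),((np.percentile(t,3,0)+np.percentile(t,97,0))/2).round(4))
E
```

```text
w4 [0.6289 0.0733 0.016 ] rim [0.6272 0.0728 0.024 ]
w3 [ 0.6264 -0.0048  0.016 ] rim [ 0.6248 -0.0048  0.024 ]
w2 [ 0.6249 -0.0837  0.016 ] rim [ 0.6233 -0.0832  0.024 ]
w1 [ 0.6235 -0.1618  0.016 ] rim [ 0.6219 -0.1608  0.024 ]
d ring [0.4453 0.2817 0.051 ] depth 158 [0.4465 0.2818 0.0601] [0.4472 0.2832 0.0578]
a ring [0.4557 0.0704 0.103 ] depth 283 [0.4552 0.0713 0.1121] [0.4557 0.0721 0.1092]
b ring [ 0.4581 -0.0843  0.085 ] depth 226 [ 0.4586 -0.0829  0.0937] [ 0.4593 -0.0845  0.091 ]
c ring [ 0.434  -0.2827  0.068 ] depth 200 [ 0.4344 -0.2845  0.0762] [ 0.435  -0.2858  0.0738]
```

```bash
python3 -m handwheel '[{"translation":[-28.4,-18.1,0],"spin":0,"fingers":91},{"translation":[-28.4,-18.1,0],"spin":0,"fingers":91},{"translation":[-28.4,-18.1,0],"spin":0,"fingers":91},{"translation":[-28.4,-18.1,0],"spin":0,"fingers":91},{"translation":[-28.4,-18.1,0],"spin":0,"fingers":91},{"translation":[-28.4,-18.1,0],"spin":0,"fingers":91},{"translation":[-28.4,-18.1,0],"spin":0,"fingers":91},{"translation":[-28.4,-18.1,0],"spin":0,"fingers":91},{"translation":[-28.4,-18.1,0],"spin":0,"fingers":91},{"translation":[-28.4,-18.1,0],"spin":0,"fingers":91},{"translation":[0,0,5],"spin":6.5,"fingers":91},{"translation":[0,0,5],"spin":6.5,"fingers":91},{"translation":[0,0,5],"spin":6.5,"fingers":91},{"translation":[0,0,5],"spin":6.5,"fingers":91},{"translation":[0,0,5],"spin":6.5,"fingers":91},{"translation":[0,0,5],"spin":6.5,"fingers":91},{"translation":[0,0,5],"spin":6.5,"fingers":91},{"translation":[0,0,5],"spin":6.5,"fingers":91},{"translation":[0,0,5],"spin":6.5,"fingers":91},{"translation":[0,0,5],"spin":6.5,"fingers":91}]' 30
cat > look.py <<'E'
import sys
from h import *
from bench import env
import pickle
o=env.observe(); c=env.read_camera("wrist"); n=sys.argv[1]
cv2.imwrite(f"pics/{n}.png",c["color"][:,:,::-1]); pickle.dump((o,c),open(n+".pkl","wb"))
print(o["t"],o["position"].round(4),o["tcp_rot"].round(3))
W=world(c,o)
for a in sys.argv[2:]:   # x,y,zlo,zhi,radius: centre of points near a place
    x,y,lo,hi,r=map(float,a.split(","))
    m=(abs(W[...,0]-x)<r)&(abs(W[...,1]-y)<r)&(W[...,2]>lo)&(W[...,2]<hi)&(c["range_z"]>0)
    t=W[m]; print(len(t), ((np.percentile(t,2,0)+np.percentile(t,98,0))/2).round(4) if len(t) else "", cv2.minEnclosingCircle((t[:,:2]*1000).astype(np.float32)) if len(t) else "")
E
python3 look.py w1 0.446,0.282,0.03,0.053,0.04 0.446,0.282,0.053,0.068,0.04
```

```text
t: 1.82
position: [0.4448, 0.2826, 0.1636]
tcp_rot: [-2.227, -2.216, 0.0]
ft_force: [-0.4, -0.5, 0.2]
grip_width: 0.0911
1.8167 [0.4448 0.2826 0.1636] [-2.227 -2.216  0.   ]
688 [0.4465 0.2841 0.042 ] ((446.5164794921875, 283.630615234375), 19.431610107421875)
1034 [0.4466 0.2843 0.0587] ((446.6863098144531, 283.7000427246094), 18.963895797729492)
```

View pics/w1.png

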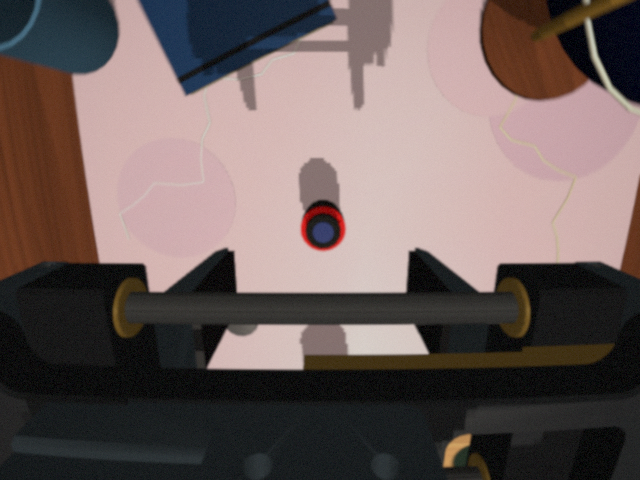

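The wrist view confirms D (red ring at (323,228)) centred between the open fingers; depth puts it at (0.4466, 0.2837). I'll descend, grip and lift.

```bash
python3 -m handwheel '[{"translation":[1,1.8,20],"spin":0,"fingers":91},{"translation":[0,0,30],"spin":0,"fingers":91},{"translation":[0,0,30],"spin":0,"fingers":91},{"translation":[0,0,25],"spin":0,"fingers":91},{"translation":[0,0,20],"spin":0,"fingers":91},{"translation":[0,0,13],"spin":0,"fingers":91},{"translation":[0,0,7.6],"spin":0,"fingers":91},{"translation":[0,0,0],"spin":0,"fingers":91},{"translation":[0,0,0],"spin":0,"fingers":30},{"translation":[0,0,0],"spin":0,"fingers":30},{"translation":[0,0,0],"spin":0,"fingers":30},{"translation":[0,0,0],"spin":0,"fingers":30},{"translation":[0,0,0],"spin":0,"fingers":30},{"translation":[0,0,0],"spin":0,"fingers":30},{"translation":[0,0,0],"spin":0,"fingers":30},{"translation":[0,0,0],"spin":0,"fingers":30}]' 30
```

```text
t: 3.2
position: [0.4467, 0.2836, 0.0184]
tcp_rot: [2.221, 2.222, 0.0]
ft_force: [-0.2, 0.2, -0.4]
grip_width: 0.0407
```

```bash
python3 -m handwheel '[{"translation":[0,0,0],"spin":0,"fingers":30},{"translation":[0,0,0],"spin":0,"fingers":30},{"translation":[0,0,0],"spin":0,"fingers":30},{"translation":[0,0,-5],"spin":0,"fingers":30},{"translation":[0,0,-15],"spin":0,"fingers":30},{"translation":[0,0,-25],"spin":0,"fingers":30},{"translation":[0,0,-25],"spin":0,"fingers":30},{"translation":[0,0,-15],"spin":0,"fingers":30},{"translation":[-10,-0,-5],"spin":0,"fingers":30}]' 
python3 look.py w2 0.627,0.073,0.02,0.027,0.1
```

```text
t: 3.95
position: [0.4479, 0.2749, 0.1108]
tcp_rot: [2.219, 2.222, 0.006]
ft_force: [0.4, -0.2, -1.0]
grip_width: 0.0376
3.95 [0.4479 0.2749 0.1108] [2.219 2.222 0.006]
534 [0.635  0.0599 0.0228] ((635.7316284179688, 60.152652740478516), 28.2738094329834)
```

View pics/w2.png

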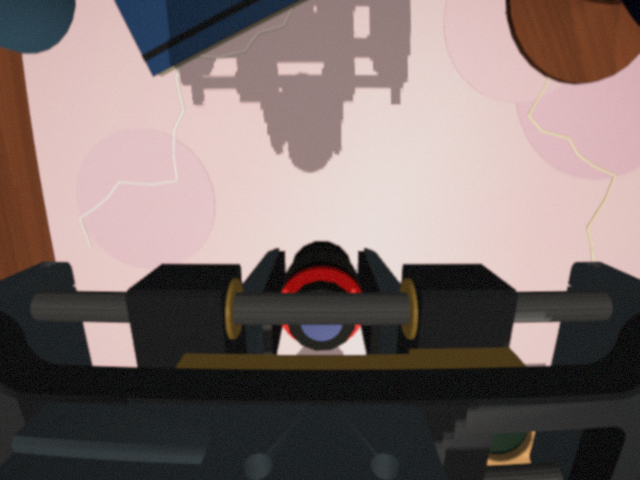

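```bash
python3 -m handwheel '[{"translation":[-24,15,-3],"spin":0,"fingers":30},{"translation":[-24,15,-3],"spin":0,"fingers":30},{"translation":[-24,15,-3],"spin":0,"fingers":30},{"translation":[-24,15,-3],"spin":0,"fingers":30},{"translation":[-24,15,-3],"spin":0,"fingers":30},{"translation":[-24,15,-3],"spin":0,"fingers":30},{"translation":[-24,15,-3],"spin":0,"fingers":30},{"translation":[-24,15,-3],"spin":0,"fingers":30},{"translation":[-24,15,-3],"spin":0,"fingers":30},{"translation":[-24,15,-3],"spin":0,"fingers":30},{"translation":[-24,15,0],"spin":0,"fingers":30},{"translation":[-24,15.4,0],"spin":0,"fingers":30},{"translation":[0,0,0],"spin":0,"fingers":30},{"translation":[0,0,0],"spin":0,"fingers":30}]' 
python3 look.py w3
```

```text
t: 5.17
position: [0.6268, -0.0159, 0.1368]
tcp_rot: [-2.222, -2.218, 0.002]
ft_force: [-1.1, -0.2, -0.7]
grip_width: 0.0378
5.1667 [ 0.6268 -0.0159  0.1368] [-2.222e+00 -2.218e+00  2.000e-03]
```

View pics/w3.png

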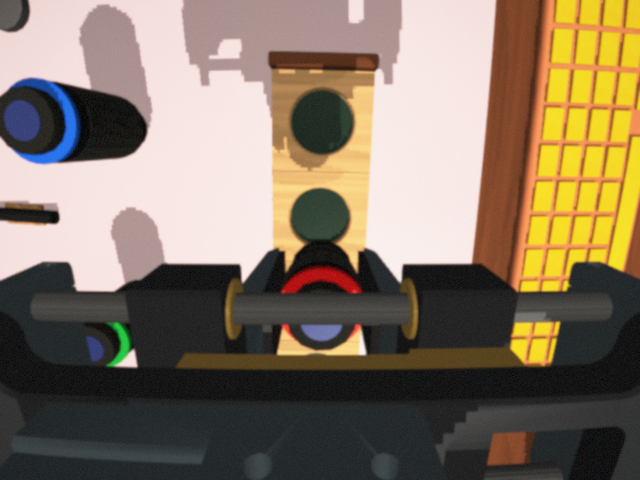

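The wrist view shows well 4's rim centred at about (322,121) and well 3's at (320,216). B's green ring is at the lower left and A's blue ring at the upper left.

```bash
python3 - <<'E'
import pickle
from h import *
o,c=pickle.load(open("w3.pkl","rb"))
g=c["color"]; W=world(c,o)
for n,u,v in[("w4",322,121),("w3",320,216)]:
    print(n,hit(c,u,v,.024,o).round(4), W[v-3:v+3,u-3:u+3].reshape(-1,3).mean(0).round(4))
    m=(g[v-45:v+45,u-50:u+50].max(2)<75).astype(np.uint8); k,l,s,ce=cv2.connectedComponentsWithStats(m)
    i=1+np.argmax(s[1:,4]); print(s[i],ce[i]+[u-50,v-45])
E
```

```text
w4 [0.6275 0.0733 0.024 ] [0.6271 0.0742 0.0167]
[  20   14   60   64 3011] [321.405181   121.78146795]
w3 [ 0.6258 -0.0037  0.024 ] [ 0.6254 -0.0031  0.0248]
[  22   18   57   72 3005] [319.59767055 225.01198003]
```

```bash
python3 -m handwheel '[{"translation":[22,0,0],"spin":0,"fingers":30},{"translation":[22,0,0],"spin":0,"fingers":30},{"translation":[22,0,0],"spin":0,"fingers":30},{"translation":[21.5,0,0],"spin":0,"fingers":30},{"translation":[0,0,10],"spin":0,"fingers":30},{"translation":[0,0,25],"spin":0,"fingers":30},{"translation":[0,0,25],"spin":0,"fingers":30},{"translation":[0,0,20],"spin":0,"fingers":30},{"translation":[0,0,10],"spin":0,"fingers":30},{"translation":[0,0,0],"spin":0,"fingers":30},{"translation":[0,0,0],"spin":0,"fingers":30}]' 
python3 -c "
from bench import env
o=env.observe();print(o['position'],o['ft_force'])"
```

```text
t: 6.13
position: [0.6267, 0.0734, 0.0483]
tcp_rot: [-2.22, -2.222, 0.001]
ft_force: [1.0, -0.4, 0.0]
grip_width: 0.0373
[0.62673241 0.07339677 0.04829447] [ 1.0323827  -0.37746637  0.0298727 ]
```

```bash
python3 -m handwheel '[{"translation":[0,0,4],"spin":0,"fingers":30},{"translation":[0,0,4],"spin":0,"fingers":30},{"translation":[0,0,3],"spin":0,"fingers":30},{"translation":[0,0,2],"spin":0,"fingers":30},{"translation":[0,0,1],"spin":0,"fingers":30},{"translation":[0,0,0],"spin":0,"fingers":30},{"translation":[0,0,0],"spin":0,"fingers":30}]'
```

```text
t: 6.72
position: [0.6273, 0.0732, 0.0345]
tcp_rot: [2.221, 2.222, 0.0]
ft_force: [-0.9, 0.6, -1.0]
grip_width: 0.0375
```

```bash
python3 -m handwheel '[{"translation":[0,0,0.5],"spin":0,"fingers":30},{"translation":[0,0,0.5],"spin":0,"fingers":30},{"translation":[0,0,0],"spin":0,"fingers":30},{"translation":[0,0,0],"spin":0,"fingers":30}]'
```

```text
t: 7.05
position: [0.6274, 0.0732, 0.0343]
tcp_rot: [2.22, 2.222, 0.001]
ft_force: [-4.7, -0.2, 16.4]
grip_width: 0.0375
```

```bash
python3 -m handwheel '[{"translation":[0,0,-0.6],"spin":0,"fingers":30},{"translation":[0,0,0],"spin":0,"fingers":44},{"translation":[0,0,0],"spin":0,"fingers":55},{"translation":[0,0,0],"spin":0,"fingers":70},{"translation":[0,0,0],"spin":0,"fingers":91},{"translation":[0,0,0],"spin":0,"fingers":91},{"translation":[0,0,0],"spin":0,"fingers":91},{"translation":[0,0,0],"spin":0,"fingers":91},{"translation":[0,0,-10],"spin":0,"fingers":91},{"translation":[0,0,-25],"spin":0,"fingers":91},{"translation":[0,0,-30],"spin":0,"fingers":91},{"translation":[0,0,-30],"spin":0,"fingers":91},{"translation":[0,0,-30],"spin":0,"fingers":91},{"translation":[0,-28.5,0],"spin":0,"fingers":91},{"translation":[0,-28.5,0],"spin":0,"fingers":91},{"translation":[0,-28.5,0],"spin":0,"fingers":91},{"translation":[0,-28.5,0],"spin":0,"fingers":91},{"translation":[0,-28.5,0],"spin":0,"fingers":91},{"translation":[0,-28.5,0],"spin":0,"fingers":91},{"translation":[0,0,0],"spin":0,"fingers":91}]'
python3 look.py w4 0.456,0.072,0.095,0.118,0.04 0.456,0.072,0.07,0.097,0.04 0.627,0.073,0.04,0.085,0.04
```

```text
t: 8.72
position: [0.4507, 0.0732, 0.1593]
tcp_rot: [-2.219, -2.221, 0.004]
ft_force: [1.6, -0.5, -0.3]
grip_width: 0.091
8.7167 [0.4507 0.0732 0.1593] [-2.219 -2.221  0.004]
4066 [0.4573 0.0715 0.1092] ((457.4617614746094, 70.58761596679688), 25.57369041442871)
445 [0.4564 0.0885 0.0833] ((456.6793212890625, 76.93206024169922), 24.57071304321289)
2521 [0.6239 0.0747 0.0609] ((626.7642822265625, 73.61812591552734), 19.988405227661133)
```

View pics/w4.png

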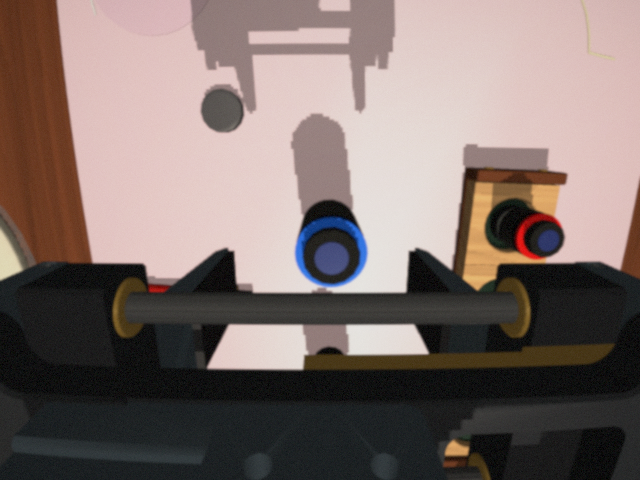

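D stands upright in well 4 (red ring at (537,236)), and A (blue ring at (331,250)) is between the fingers. Next is the pose check, then the grasp on A.

```bash
python3 -m handwheel '[{"translation":[-2,1,3],"spin":0,"fingers":91},{"translation":[0,0,20],"spin":0,"fingers":91},{"translation":[0,0,0],"spin":0,"fingers":91}]'
```

```text
t: 9.02
position: [0.4574, 0.0709, 0.1342]
tcp_rot: [-2.22, -2.221, 0.002]
ft_force: [-1.2, 1.1, -0.3]
grip_width: 0.0913
```

```bash
python3 -m handwheel '[{"translation":[0,0,10],"spin":0,"fingers":91},{"translation":[0,0,20],"spin":0,"fingers":91},{"translation":[0,0,25],"spin":0,"fingers":91},{"translation":[0,0,15],"spin":0,"fingers":91},{"translation":[0,0,8],"spin":0,"fingers":91},{"translation":[0,0,0],"spin":0,"fingers":42},{"translation":[0,0,0],"spin":0,"fingers":42},{"translation":[0,0,0],"spin":0,"fingers":42},{"translation":[0,0,0],"spin":0,"fingers":42},{"translation":[0,0,0],"spin":0,"fingers":42},{"translation":[0,0,0],"spin":0,"fingers":42},{"translation":[0,0,0],"spin":0,"fingers":42},{"translation":[0,0,0],"spin":0,"fingers":42},{"translation":[0,0,0],"spin":0,"fingers":42},{"translation":[0,0,0],"spin":0,"fingers":42}]' 35
```

```text
t: 10.27
position: [0.4574, 0.0711, 0.0583]
tcp_rot: [2.22, 2.222, 0.001]
ft_force: [-0.9, 0.3, 6.6]
grip_width: 0.0496
```

```bash
python3 -m handwheel '[{"translation":[0,0,-4],"spin":0,"fingers":42},{"translation":[0,0,-14],"spin":0,"fingers":42},{"translation":[0,0,-26],"spin":0,"fingers":42},{"translation":[0,0,-28],"spin":0,"fingers":42},{"translation":[0,0,-28],"spin":0,"fingers":42},{"translation":[0,0,-20],"spin":0,"fingers":42},{"translation":[0,0,-10],"spin":0,"fingers":42},{"translation":[-10,6,0],"spin":0,"fingers":42},{"translation":[-22.2,15.8,0],"spin":0,"fingers":42},{"translation":[-23.2,16.5,0],"spin":0,"fingers":42},{"translation":[-23.2,16.5,0],"spin":0,"fingers":42},{"translation":[-23.2,16.5,0],"spin":0,"fingers":42},{"translation":[-23.2,16.5,0],"spin":0,"fingers":42},{"translation":[-23.2,16.5,0],"spin":0,"fingers":42},{"translation":[-23.2,16.5,0],"spin":0,"fingers":42},{"translation":[-23.2,16.5,0],"spin":0,"fingers":42},{"translation":[-23.2,16.5,0],"spin":0,"fingers":42},{"translation":[-14,10.8,0],"spin":0,"fingers":42},{"translation":[0,0,0],"spin":0,"fingers":42},{"translation":[0,0,0],"spin":0,"fingers":42}]'
python3 - <<'E'
from bench import env
from h import *
c=env.read_camera("scene");cv2.imwrite("pics/s1.png",cv2.resize(c["color"][60:300,120:440,::-1],None,fx=2,fy=2))
o=env.observe();print(o["position"],o["ft_force"])
E
```

```text
t: 11.93
position: [0.6215, -0.1617, 0.1865]
tcp_rot: [-2.221, -2.219, 0.001]
ft_force: [-1.2, -0.5, -2.7]
grip_width: 0.0496
[ 0.62115419 -0.16074274  0.18678149] [-0.36376851  0.68988893 -1.91115285]
```

View pics/s1.png

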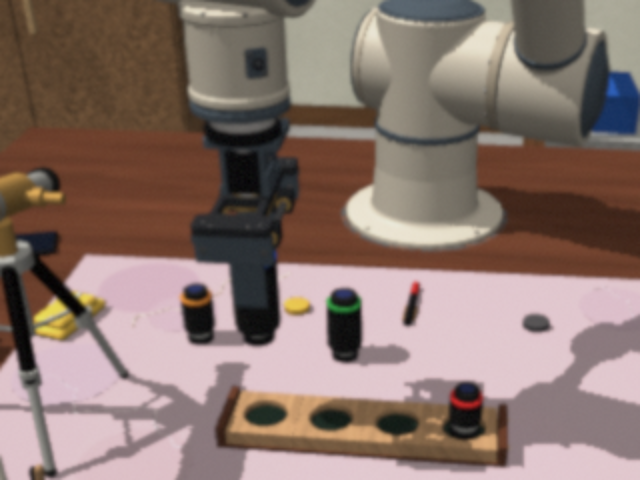

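A hangs upright over well 1 (scene crop well at (265,413)), clear of the telescope's legs, and D is standing in its well. Now I'll lower it.

```bash
python3 -m handwheel '[{"translation":[0,0,10],"spin":0,"fingers":42},{"translation":[0,0,25],"spin":0,"fingers":42},{"translation":[0,0,25],"spin":0,"fingers":42},{"translation":[0,0,20],"spin":0,"fingers":42},{"translation":[0,0,14],"spin":0,"fingers":42},{"translation":[0,0,6],"spin":0,"fingers":42},{"translation":[0,0,0],"spin":0,"fingers":42},{"translation":[0,0,3],"spin":0,"fingers":42},{"translation":[0,0,3],"spin":0,"fingers":42},{"translation":[0,0,2],"spin":0,"fingers":42},{"translation":[0,0,1],"spin":0,"fingers":42},{"translation":[0,0,0],"spin":0,"fingers":42},{"translation":[0,0,0],"spin":0,"fingers":42}]'
```

```text
t: 13.07
position: [0.622, -0.1607, 0.0792]
tcp_rot: [2.221, 2.222, 0.0]
ft_force: [-0.3, -0.2, -2.8]
grip_width: 0.0495
```

```bash
python3 -m handwheel '[{"translation":[0,0,2],"spin":0,"fingers":42},{"translation":[0,0,1.5],"spin":0,"fingers":42},{"translation":[0,0,1],"spin":0,"fingers":42},{"translation":[0,0,0.5],"spin":0,"fingers":42},{"translation":[0,0,0],"spin":0,"fingers":42},{"translation":[0,0,0],"spin":0,"fingers":42}]'
```

```text
t: 13.57
position: [0.6219, -0.1606, 0.0743]
tcp_rot: [2.221, 2.222, -0.0]
ft_force: [-2.5, 0.0, 5.2]
grip_width: 0.0494
```

```bash
python3 -m handwheel '[{"translation":[0,0,0],"spin":0,"fingers":56},{"translation":[0,0,0],"spin":0,"fingers":68},{"translation":[0,0,0],"spin":0,"fingers":80},{"translation":[0,0,0],"spin":0,"fingers":91},{"translation":[0,0,0],"spin":0,"fingers":91},{"translation":[0,0,0],"spin":0,"fingers":91},{"translation":[0,0,-10],"spin":0,"fingers":91},{"translation":[0,0,-25],"spin":0,"fingers":91},{"translation":[0,0,-30],"spin":0,"fingers":91},{"translation":[0,0,-20],"spin":0,"fingers":91},{"translation":[11,-23.4,0],"spin":0,"fingers":91},{"translation":[11,-23.4,0],"spin":0,"fingers":91},{"translation":[11,-23.4,0],"spin":0,"fingers":91},{"translation":[11,-23.4,0],"spin":0,"fingers":91},{"translation":[11,-23.4,0],"spin":0,"fingers":91},{"translation":[11,-23.4,0],"spin":0,"fingers":91},{"translation":[11,-23,0],"spin":0,"fingers":91},{"translation":[0,0,0],"spin":0,"fingers":91},{"translation":[0,0,0],"spin":0,"fingers":91}]'
python3 look.py w5 0.4585,-0.083,0.08,0.1,0.04 0.4585,-0.083,0.06,0.082,0.04
```

```text
t: 15.15
position: [0.4579, -0.0833, 0.1598]
tcp_rot: [2.22, 2.222, 0.0]
ft_force: [0.1, -1.3, 0.4]
grip_width: 0.0908
15.15 [ 0.4579 -0.0833  0.1598] [2.22  2.222 0.   ]
2968 [ 0.4593 -0.0858  0.0913] ((459.32464599609375, -86.40960693359375), 23.511104583740234)
287 [ 0.4592 -0.0705  0.0708] ((459.25653076171875, -79.41993713378906), 22.30248260498047)
```

```bash
python3 -m handwheel '[{"translation":[-2.7,1.2,10],"spin":0,"fingers":91},{"translation":[0,0,25],"spin":0,"fingers":91},{"translation":[0,0,28],"spin":0,"fingers":91},{"translation":[0,0,28],"spin":0,"fingers":91},{"translation":[0,0,17],"spin":0,"fingers":91},{"translation":[0,0,8],"spin":0,"fingers":91},{"translation":[0,0,0],"spin":0,"fingers":91},{"translation":[0,0,0],"spin":0,"fingers":38},{"translation":[0,0,0],"spin":0,"fingers":38},{"translation":[0,0,0],"spin":0,"fingers":38},{"translation":[0,0,0],"spin":0,"fingers":38},{"translation":[0,0,0],"spin":0,"fingers":38},{"translation":[0,0,0],"spin":0,"fingers":38},{"translation":[0,0,0],"spin":0,"fingers":38},{"translation":[0,0,0],"spin":0,"fingers":38},{"translation":[0,0,0],"spin":0,"fingers":38},{"translation":[0,0,0],"spin":0,"fingers":38},{"translation":[0,0,0],"spin":0,"fingers":38}]' 35
```

```text
t: 16.7
position: [0.4597, -0.0864, 0.043]
tcp_rot: [2.221, 2.222, 0.0]
ft_force: [0.1, 0.2, 6.0]
grip_width: 0.0457
```

```bash
python3 -m handwheel '[{"translation":[0,0,-4],"spin":0,"fingers":38},{"translation":[0,0,-14],"spin":0,"fingers":38},{"translation":[0,0,-26],"spin":0,"fingers":38},{"translation":[0,0,-28],"spin":0,"fingers":38},{"translation":[0,0,-18],"spin":0,"fingers":38},{"translation":[0.6,10,-10],"spin":0,"fingers":38},{"translation":[0.5,22,0],"spin":0,"fingers":38},{"translation":[0.5,24,0],"spin":0,"fingers":38},{"translation":[0.5,24,0],"spin":0,"fingers":38},{"translation":[0.5,24,0],"spin":0,"fingers":38},{"translation":[0.5,24,0],"spin":0,"fingers":38},{"translation":[0.5,22,0],"spin":0,"fingers":38},{"translation":[0,14.1,0],"spin":0,"fingers":38},{"translation":[0,0,8],"spin":0,"fingers":38},{"translation":[0,0,20],"spin":0,"fingers":38},{"translation":[0,0,25],"spin":0,"fingers":38},{"translation":[0,0,16],"spin":0,"fingers":38},{"translation":[0,0,7],"spin":0,"fingers":38},{"translation":[0,0,0],"spin":0,"fingers":38},{"translation":[0,0,0],"spin":0,"fingers":38}]'
```

```text
t: 18.37
position: [0.6235, -0.0827, 0.0672]
tcp_rot: [-2.221, -2.222, 0.0]
ft_force: [0.6, 0.5, -2.6]
grip_width: 0.0454
```

```bash
python3 -m handwheel '[{"translation":[0,0,3],"spin":0,"fingers":38},{"translation":[0,0,2],"spin":0,"fingers":38},{"translation":[0,0,2],"spin":0,"fingers":38},{"translation":[0,0,1],"spin":0,"fingers":38},{"translation":[0,0,0.5],"spin":0,"fingers":38},{"translation":[0,0,0],"spin":0,"fingers":38},{"translation":[0,0,0],"spin":0,"fingers":38}]'
```

```text
t: 18.95
position: [0.6239, -0.0827, 0.0591]
tcp_rot: [2.22, 2.222, 0.0]
ft_force: [-2.7, -0.4, 5.9]
grip_width: 0.0457
```

B is on the floor of well 2 (about 8 N contact). I'll release, lift and go to C.

```bash
python3 -m handwheel '[{"translation":[0,0,0],"spin":0,"fingers":52},{"translation":[0,0,0],"spin":0,"fingers":64},{"translation":[0,0,0],"spin":0,"fingers":78},{"translation":[0,0,0],"spin":0,"fingers":91},{"translation":[0,0,0],"spin":0,"fingers":91},{"translation":[0,0,0],"spin":0,"fingers":91},{"translation":[0,0,-10],"spin":0,"fingers":91},{"translation":[0,0,-25],"spin":0,"fingers":91},{"translation":[0,0,-30],"spin":0,"fingers":91},{"translation":[0,0,-25],"spin":0,"fingers":91},{"translation":[0,-10,-10],"spin":0,"fingers":91},{"translation":[-25,-22,0],"spin":0,"fingers":91},{"translation":[-25,-22,0],"spin":0,"fingers":91},{"translation":[-25,-22,0],"spin":0,"fingers":91},{"translation":[-25,-22,0],"spin":0,"fingers":91},{"translation":[-25,-22,0],"spin":0,"fingers":91},{"translation":[-25,-22,0],"spin":0,"fingers":91},{"translation":[-25,-22,0],"spin":0,"fingers":91},{"translation":[-26.8,-25,0],"spin":0,"fingers":91},{"translation":[0,0,0],"spin":0,"fingers":91}]'
python3 -m handwheel '[{"translation":[0,0,5],"spin":0,"fingers":91},{"translation":[0,0,0],"spin":0,"fingers":91}]'
python3 look.py w6 0.435,-0.2845,0.062,0.085,0.04 0.435,-0.2845,0.045,0.065,0.04
```

```text
t: 20.62
position: [0.431, -0.2879, 0.1586]
tcp_rot: [-2.224, -2.218, 0.002]
ft_force: [1.1, 0.5, 1.1]
grip_width: 0.0908
t: 20.78
position: [0.4344, -0.2842, 0.1528]
tcp_rot: [-2.221, -2.221, -0.0]
ft_force: [-0.4, -0.1, 0.2]
grip_width: 0.091
20.7833 [ 0.4344 -0.2842  0.1528] [-2.221 -2.221 -0.   ]
2308 [ 0.4341 -0.287   0.0743] ((434.1786804199219, -287.5664978027344), 21.479190826416016)
223 [ 0.4343 -0.273   0.0539] ((433.9622802734375, -281.50164794921875), 20.48439598083496)
```

View pics/w6.png

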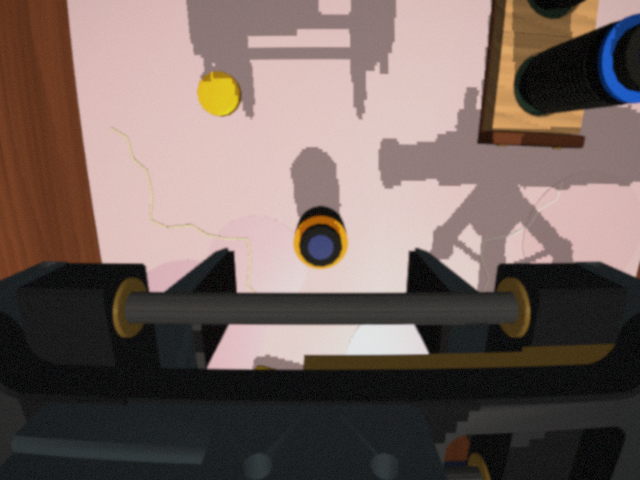

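C (orange ring at (320,240)) is centred, and A stands in well 1 at the upper right. I'll grasp C.

```bash
python3 -m handwheel '[{"translation":[-3,0,10],"spin":0,"fingers":91},{"translation":[0,0,25],"spin":0,"fingers":91},{"translation":[0,0,30],"spin":0,"fingers":91},{"translation":[0,0,30],"spin":0,"fingers":91},{"translation":[0,0,20],"spin":0,"fingers":91},{"translation":[0,0,10],"spin":0,"fingers":91},{"translation":[0,0,0],"spin":0,"fingers":91},{"translation":[0,0,0],"spin":0,"fingers":34},{"translation":[0,0,0],"spin":0,"fingers":34},{"translation":[0,0,0],"spin":0,"fingers":34},{"translation":[0,0,0],"spin":0,"fingers":34},{"translation":[0,0,0],"spin":0,"fingers":34},{"translation":[0,0,0],"spin":0,"fingers":34},{"translation":[0,0,0],"spin":0,"fingers":34},{"translation":[0,0,0],"spin":0,"fingers":34},{"translation":[0,0,0],"spin":0,"fingers":34},{"translation":[0,0,0],"spin":0,"fingers":34},{"translation":[0,0,0],"spin":0,"fingers":34},{"translation":[0,0,0],"spin":0,"fingers":34}]' 35
```

```text
t: 22.42
position: [0.4349, -0.2876, 0.0286]
tcp_rot: [2.221, 2.222, -0.0]
ft_force: [-1.6, 0.4, 5.3]
grip_width: 0.0415
```

```bash
python3 -m handwheel '[{"translation":[0,0,-4],"spin":0,"fingers":34},{"translation":[0,0,-14],"spin":0,"fingers":34},{"translation":[0,0,-26],"spin":0,"fingers":34},{"translation":[0,0,-28],"spin":0,"fingers":34},{"translation":[0,0,-26],"spin":0,"fingers":34},{"translation":[10,0,-12],"spin":0,"fingers":34},{"translation":[25,0,0],"spin":0,"fingers":34},{"translation":[30,0,0],"spin":0,"fingers":34},{"translation":[30,0,0],"spin":0,"fingers":34},{"translation":[30,0,0],"spin":0,"fingers":34},{"translation":[30,0,0],"spin":0,"fingers":34},{"translation":[30,0,0],"spin":0,"fingers":34},{"translation":[30,0,0],"spin":0,"fingers":34},{"translation":[30,5,0],"spin":0,"fingers":34},{"translation":[22,10,0],"spin":0,"fingers":34},{"translation":[15.6,20,0],"spin":0,"fingers":34},{"translation":[0,25,0],"spin":0,"fingers":34},{"translation":[0,25,0],"spin":0,"fingers":34},{"translation":[0,25,0],"spin":0,"fingers":34},{"translation":[0,25,0],"spin":0,"fingers":34}]'
python3 -m handwheel '[{"translation":[0,25,0],"spin":0,"fingers":34},{"translation":[0,20,0],"spin":0,"fingers":34},{"translation":[0,10.5,0],"spin":0,"fingers":34},{"translation":[0,0,0],"spin":0,"fingers":34},{"translation":[0,0,8],"spin":0,"fingers":34},{"translation":[0,0,20],"spin":0,"fingers":34},{"translation":[0,0,26],"spin":0,"fingers":34},{"translation":[0,0,20],"spin":0,"fingers":34},{"translation":[0,0,12],"spin":0,"fingers":34},{"translation":[0,0,0],"spin":0,"fingers":34},{"translation":[0,0,0],"spin":0,"fingers":34}]'
```

```text
t: 24.08
position: [0.5701, -0.004, 0.1378]
tcp_rot: [-2.22, -2.222, 0.001]
ft_force: [0.1, -0.1, -1.3]
grip_width: 0.0416
t: 25.0
position: [0.6244, -0.0047, 0.0522]
tcp_rot: [-2.22, -2.221, 0.001]
ft_force: [-0.5, 0.0, -1.2]
grip_width: 0.0419
```

Floor contact is expected at TCP z ≈ 0.0445.

```bash
python3 -m handwheel '[{"translation":[0,0,3],"spin":0,"fingers":34},{"translation":[0,0,2],"spin":0,"fingers":34},{"translation":[0,0,2],"spin":0,"fingers":34},{"translation":[0,0,1],"spin":0,"fingers":34},{"translation":[0,0,0.5],"spin":0,"fingers":34},{"translation":[0,0,0],"spin":0,"fingers":34},{"translation":[0,0,0],"spin":0,"fingers":34}]'
```

```text
t: 25.58
position: [0.6254, -0.0049, 0.0446]
tcp_rot: [2.22, 2.222, 0.001]
ft_force: [-2.0, -0.0, 6.3]
grip_width: 0.0414
```

```bash
python3 -m handwheel '[{"translation":[0,0,0],"spin":0,"fingers":48},{"translation":[0,0,0],"spin":0,"fingers":62},{"translation":[0,0,0],"spin":0,"fingers":76},{"translation":[0,0,0],"spin":0,"fingers":91},{"translation":[0,0,0],"spin":0,"fingers":91},{"translation":[0,0,0],"spin":0,"fingers":91},{"translation":[0,0,-10],"spin":0,"fingers":91},{"translation":[0,0,-25],"spin":0,"fingers":91},{"translation":[0,0,-30],"spin":0,"fingers":91},{"translation":[0,0,-30],"spin":0,"fingers":91},{"translation":[0,0,-30],"spin":0,"fingers":91},{"translation":[0,-15,-10],"spin":0,"fingers":91},{"translation":[0,-25,0],"spin":0,"fingers":91},{"translation":[0,-30,0],"spin":0,"fingers":91},{"translation":[0,-30,0],"spin":0,"fingers":91},{"translation":[0,-30,0],"spin":0,"fingers":91},{"translation":[0,-30,0],"spin":0,"fingers":91},{"translation":[0,-15,0],"spin":0,"fingers":91},{"translation":[0,0,0],"spin":0,"fingers":91},{"translation":[0,0,0],"spin":0,"fingers":91}]'
python3 - <<'E'
from bench import env
from h import *
s=env.read_camera("scene");c=env.read_camera("top")
a=cv2.resize(s["color"][140:300,200:400],(700,560)[::1]) 
b=cv2.resize(c["color"][180:230,265:405],(700,250))
cv2.imwrite("pics/fin.png",cv2.resize(np.vstack([a,b])[:,:,::-1],None,fx=.73,fy=.73))
for C in(c,s):
  W=world(C)
  for n,x,y,h in[("a",.622,-.161,.114),("b",.6238,-.0828,.096),("c",.6254,-.005,.079),("d",.627,.0735,.062)]:
    m=(abs(W[...,0]-x)<.035)&(abs(W[...,1]-y)<.035)&(abs(W[...,2]-h-.010)<.012)&(C["range_z"]>0)
    t=W[m]; print(n,len(t),((np.percentile(t,3,0)+np.percentile(t,97,0))/2).round(4) if len(t) else "","top z",np.percentile(t[:,2],90).round(4) if len(t) else "", "expect",h+.016)
E
```

```text
t: 27.25
position: [0.4502, -0.005, 0.1798]
tcp_rot: [2.22, 2.221, 0.001]
ft_force: [1.0, 0.0, 0.7]
grip_width: 0.091
a 291 [ 0.6202 -0.1585  0.1249] top z 0.1319 expect 0.13
b 236 [ 0.6224 -0.0807  0.107 ] top z 0.1144 expect 0.112
c 191 [ 0.624  -0.0025  0.0898] top z 0.0978 expect 0.095
d 146 [0.6255 0.0736 0.073 ] top z 0.0801 expect 0.078
a 321 [ 0.627  -0.162   0.1228] top z 0.1317 expect 0.13
b 275 [ 0.6286 -0.0847  0.1049] top z 0.1136 expect 0.112
c 235 [ 0.6303 -0.0066  0.0878] top z 0.0964 expect 0.095
d 200 [0.6324 0.0707 0.0706] top z 0.0796 expect 0.078
```

View pics/fin.png

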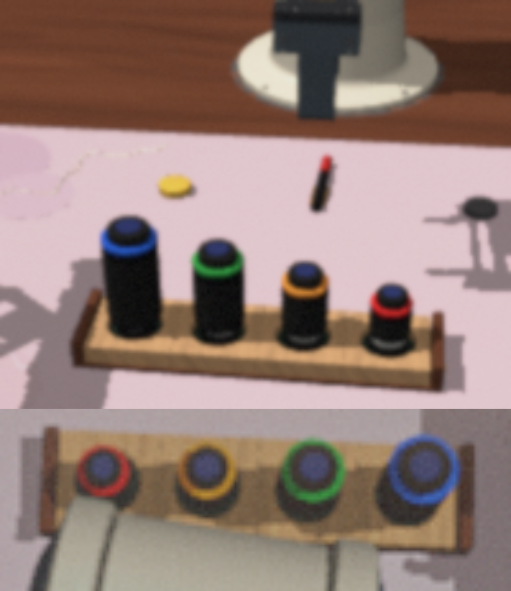

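All four stand upright in order, tallest at the telescope end, with their tops at the seated heights plus the camera's ~2 mm bias. The gripper is clear, so I'll hand in.

```bash
python3 -c "
from bench import env
print(env.job_done())"
```

```text
the job is handed in; nothing more can be done
None
```

All four eyepieces are standing upright in the rack, in the right order, and the job is handed in; it gives no verdict. The telescope is at the robot's right, so I put A in well 1, B in well 2, C in well 3 and D in well 4. It took about 27 s of the 102 s allowed.

- **Seating:** I lowered each one until it touched the well floor before releasing. The final push was about 16 N for D and 5–6 N for the other three.
- **Final pictures:** They show all four upright, in order and released, with the open gripper well clear of the rack.
- **Heights:** The tops read 1–3 mm above the seated heights in both cameras. All four were high by a similar amount, so I took it as camera bias.
- **Positions:** The top camera put each one within about 3 mm of my estimated well centres. The scene camera, which sees only one side of each eyepiece, read 5–6 mm off towards +x for all four. That is within the 11 mm limit.
- **Not checked:** I measured wells 3 and 4 up close with the wrist camera. For wells 1 and 2 I used the top camera and the row spacing.

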